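# Swing a drone boom past the antenna mast into its rack lane

## Task

Slide the loose black boom into the empty lane of the yellow rack, so that its whole length lies flat inside the lane and nothing sticks out of the open mouth. Do it only by gently pushing with the fingertips: swing it round by one end, then the other, to angle it past the small antenna mast that stands beside the mouth, then push it home along the bench; never pinch it or pick it up. Leave the mast standing where it is (a light brush is all right) and leave everything else alone.

Things in the scene. Friction and masses are not known exactly. Their poses are not given: they have to be found in the camera images.
- boom: The loose boom: straight black square tube with orange ends, 180 mm long, 24 mm wide and high, 0.13 to 0.25 kg, flat on the bench, roughly across the lane's direction. Origin at the centre of its underside, x along it, z up. It slides with ordinary friction; pushed sideways at one end it turns about a point some 35 mm beyond its middle.
- end_a (a point): Centre of the boom's end face on its +x side, half-way up (12 mm over the bench), 90 mm from its middle.
- end_b (a point): Centre of the boom's other end face (its -x side), likewise.
- rack: Yellow rack fixed to the bench, two lanes without floor. Origin on the bench in the middle of the EMPTY lane; x runs along it from its open mouth (x = -112 mm) to the end stop (+112 mm), y across, z up. Inside it is 225 mm long, 64 mm wide; walls 10 mm thick, 30 mm high. The outer lip (y > 0) flares out by 19 mm over the 28 mm before the mouth; the wall to the other lane (y < 0) has no lip.
- mast: Small black antenna mast, loose, 0.45 kg, 64 mm high: round base 44 mm across, 10 mm high, thin stem, 40 mm puck on top. Origin at the centre of its underside. It stands 50 to 80 mm before the mouth, about 57 mm to one side of the empty lane's middle line: the rack's +y or -y side, differing from run to run. A flat printed white ring marks the other side.
- stock_boom: A like boom already lying in the rack's other lane, whose middle is at y = -74 mm of the rack (to be left alone). Origin at the centre of its underside.
- screwdriver: Screwdriver with a red handle, about 170 mm long, lying on the bench between the robot and the rack (to be left alone).
- tape: Roll of blue tape, 84 mm across, 20 mm high, lying flat on the robot's right (to be left alone).
- bottle: White bottle with a red cap, 44 mm across, 85 mm high, on the robot's right (to be left alone).
- gimbal: Small black camera gimbal, 50 x 70 mm, 52 mm high, on the robot's left, nearer than the rack (to be left alone).
- cup: Grey bowl for screws, 64 mm across, 45 mm high, at the far right (to be left alone).
Things that resemble listed ones, but are neither listed nor needed, are in the scene too. Leave any blue look-alike of the boom alone.

How it is judged:
On the way, in this order (a step that is already met when the one before it is completed fails the run):
1. the boom has been turned to point roughly along the lane (within 34 degrees), still outside it (angle between the x axis of boom and the x axis of rack, either way round below 0.6 rad), for 0.05 s.
2. one end of the boom has gone 32 mm into the empty lane (((x of end_a in the frame of rack above -0.08 m and y of end_a in the frame of rack between -0.034 and 0.034 m) or (x of end_b in the frame of rack above -0.08 m and y of end_b in the frame of rack between -0.034 and 0.034 m))), for 0.05 s.
At the end, for the whole second after the job is handed in: Both ends of the boom lie within the empty lane (no more than 2 mm out of the mouth), the boom flat on the bench and at rest, the mast upright within 20 mm of where it stood (x of end_a in the frame of rack between -0.1145 and 0.116 m and y of end_a in the frame of rack between -0.034 and 0.034 m and x of end_b in the frame of rack between -0.1145 and 0.116 m and y of end_b in the frame of rack between -0.034 and 0.034 m and height (world z) of boom below 0.006 m and angle between boom's own z axis and vertical below 0.06 rad and linear speed of boom below 0.01 m/s and angle between mast's own z axis and vertical below 0.15 rad and distance of mast from where it was at the start of the episode below 0.02 m); the robot touches nothing.
It fails at once if the boom is lifted or tipped (12 mm off the bench, or tilted 9 degrees) (height (world z) of boom above 0.012 m or angle between boom's own z axis and vertical above 0.157 rad).
It fails at once if the boom is pinched or shoved hard (over 25 N from the fingers) (contact force between the fingers and boom above 25 N).
It fails at once if the mast is shoved 20 mm or tipped (distance of mast from where it was at the start of the episode above 0.02 m or angle between mast's own z axis and vertical above 0.3 rad).
It fails at once if something else on the bench is moved by 20 mm (distance of any of stock_boom, screwdriver, tape, bottle, gimbal, cup from where it was at the start of the episode above 0.02 m).
It also fails if it takes over 58 s, if anything falls off the work surface, if the arm or the gripper's body presses on something with over 40 N, if the wrist force passes 120 N, or if a joint passes its speed limit or range.

## Robot

A 7-joint arm with a two-finger parallel gripper is mounted at the origin on the work surface. World frame = base frame: x ahead of the robot, y to its left, z up, the work surface at z = 0. Lengths are in m, angles in rad, forces in N, time in s.
With the tool pointing down it reaches from about 0.4 to 0.85 m from the base axis. Payload 10.4 kg.
Tool frame: the origin (TCP) lies at the centre of the arm's flange, where the gripper is bolted on; the fingertips stand 182 mm ahead of it and the grasp point (between the pads) lies r.hold_point_z ahead of it (r.hold_point_z is the distance from the TCP to the grasp point, in m); z points along the fingers, y is the direction in which the jaws open and shut (so a half turn about z gives the same grasp; the last joint's range is limited). The gripper opens to 87 mm and grips with 3 to 60 N. Pads are 19 mm wide; open, the fingers measure 117 mm over their backs; the gripper's body (75 mm by 190 mm) begins 51 mm behind the grasp point.
Start: joints at [1.149, 0.332, -0.065, 1.46, 0.022, 1.35, -0.088], TCP at [0.243, -0.576, 0.405] pointing down, gripper open.
Joint ranges: [-2.6, 2.6], [-0.5, 2.12], [-1.47, 1.34], [0.16, 2.42], [-1.27, 4.41], [0.06, 2.06], [-2.6, 2.6]. Speed limits (rad/s): [2.22, 2.22, 2.79, 2.79, 3.14, 3.14, 3.14].

## Interface

Orientations are given as a unit quaternion [x, y, z, w].
In Python, from bench import r gives the robot as it stands. The module is installed in compiled form; this text tells all that it offers.
- The arm moves only by the tool servo_tool, never from a script. Its argument "commands" is text: rows parted by semicolons, each of 6 numbers parted by spaces: the shift along the tool's x, y, z in m, then the turn, a rotation vector about the tool's x, y, z in degrees. In form: x y z wx wy wz; .... A call has 1 to 5 rows; each row shifts and turns the commanded pose from where the row before left it, along the tool's axes as they then stand; what a row does not reach is not made up. A row lasts 1/12 s, in which the tool goes at most 41.7 mm and 7.16 degrees, less where a joint would pass 70% of its speed; a pose out of reach is approached as far as the arm can. A call is refused whole if a number of a shift passes 0.0417 or a number of a turn 7.16, either way. A call with a gripper value outside its range is refused whole. "jaw" is the finger opening in m, from 0 to 0.087, set as the call begins (left out, the last holds). The fingers move at their own pace and stop on an object; the grip force is fixed at half the most. Time passes only in rows, so rows that do not move let the fingers close. It gives the time, the measured TCP pose, the force and the opening at its end, in the units of the state.
- r.state(): the state, without advancing time (a new reading comes with each control period).
- r.capture(name): name is "side" or "top" or "wrist"; returns the picture (480x640x3 uint8, blue, green, red); there is no depth.
- r.camera_info(name): a dict with "fovy" (degrees; the focal length in pixels is half the picture's height over the tangent of half this angle, whatever the lens; pixels are square), "cx", "cy" (the principal point, pixels), "origin" and "attitude" of the camera in the world. Camera axes: x right, y up, looking along -z (the intrinsics and any distortion apply to the point x, -y, -z); pixel columns grow to the right and rows downward; lengths in m; the calibration is good to about 2 mm. A picture is of the moment at which its call begins: read the wrist's pose just before it. camera_info takes no time and is no camera call; for the wrist camera it gives the pose at the moment of the call.
- r.sign_off(): hands the job in, once; it reports no verdict.
The state is a dict: "clock": time; "q": joint angles; "joint_velocities": joint speeds; "joint_torque": joint torques, N m; "ee_pos": TCP position; "ee_rot": TCP orientation; "contact_force": force on the tool from outside, world axes, zero at the start; "torque": the same for the moment, N m; "grip_width": finger opening in m.
Only numpy, scipy, OpenCV 4.12 (cv2) and the standard library are available. Lean on these libraries where they do the work, as an engineer would, in place of code of your own. Each camera call takes 0.05 s, during which the arm holds its last target. There are 200 camera calls.

## Working session

There is one attempt and no reset: what is moved stays moved. The work goes in short steps, Python scripts to look and compute and a tool call to move; the robot and the scene stay as the last step left them, time stands still between calls to the robot, and variables do not carry over. Pictures are saved under pics/ and viewed, about 8 in all and at most 12, crops included, and the job is handed in when it is done.

Besides the shell and the picture viewer there is one more tool, called after "Call:" in YAML: its name, and indented under it one key for each argument. servo_tool: Moves the arm, as the interface text tells. Its arguments: {"type":"object","properties":{"commands":{"type":"string"},"jaw":{"type":"number"}},"required":["commands"]}

```bash
mkdir -p pics
python3 - <<'E'
from bench import r
import cv2
for n in ["top","side"]:
    print(n,r.camera_info(n)); cv2.imwrite(f"pics/{n}0.png",r.capture(n))
print(r.state(),r.hold_point_z)
E
```

```text
top {'fovy': 49.02844872139836, 'cx': 317.20190522854296, 'cy': 241.70577212770718, 'origin': array([ 0.30492123, -0.01694385,  1.30375904]), 'attitude': array([ 0.04499857, -0.04619795, -0.69660316,  0.71455224])}
side {'fovy': 53.203591000099756, 'cx': 325.6897392334643, 'cy': 237.86102050369988, 'origin': array([-0.18908299,  0.74022423,  0.66987969]), 'attitude': array([-0.18243896,  0.4524781 ,  0.81583285, -0.31047761])}
{'clock': 0.1, 'q': array([ 1.14940097,  0.33281928, -0.0647267 ,  1.46084984,  0.02161957,
        1.34986407, -0.08846547]), 'joint_velocities': array([ 0.00070995, -0.00011892,  0.0008912 , -0.00397078,  0.00160296,
        0.0008265 , -0.00209655]), 'joint_torque': array([ 1.65097244e-03, -6.24547434e+01,  2.48842308e-02, -3.90722179e+01,
       -6.14157482e-02,  3.65739560e-02,  1.76258422e-04]), 'ee_pos': array([ 0.2426692 , -0.57585132,  0.40403037]), 'ee_rot': array([ 9.80177639e-01,  1.98119685e-01, -1.54699461e-04, -6.02542329e-04]), 'contact_force': array([0.45786864, 0.62486786, 1.15606012]), 'torque': array([-0.01405663, -0.05382795,  0.02318057]), 'grip_width': 0.08704759701990958} 0.1635
```

View pics/top0.png

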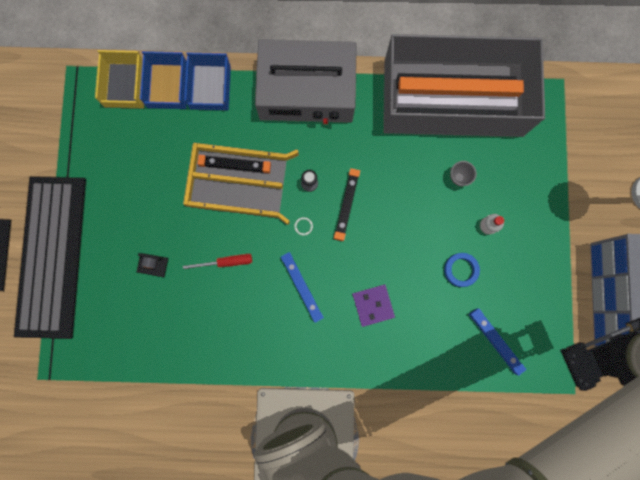

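View pics/side0.png

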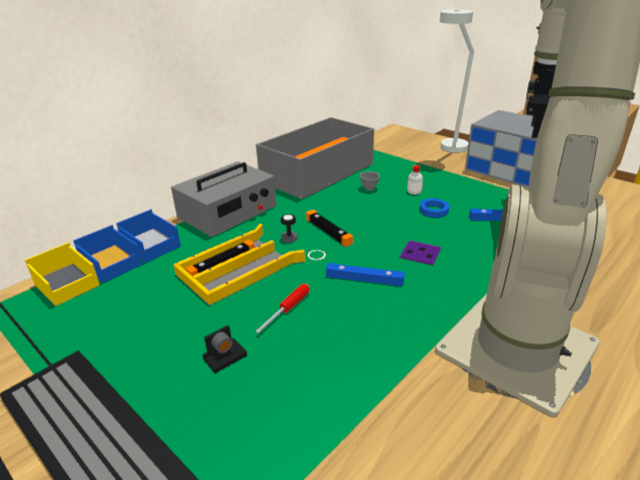

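The top view shows the boom with orange ends at (353,174) and (340,236). The rack mouth faces right near (285,200), with the empty lane in the lower half. The mast is at (309,181) on the rack's -y side and the ring is at (304,226).

```bash
cat > h.py <<'E'
import numpy as np, cv2
from scipy.spatial.transform import Rotation as R
from bench import r
def toworld(n,px,z,ci=None):
    c=ci or r.camera_info(n); f=240/np.tan(np.radians(c["fovy"]/2))
    px=np.atleast_2d(np.array(px,float))
    d=np.c_[(px[:,0]-c["cx"])/f,-(px[:,1]-c["cy"])/f,-np.ones(len(px))]
    d=R.from_quat(c["attitude"]).apply(d); o=c["origin"]
    return o+d*((z-o[2])/d[:,2])[:,None]
def topix(n,P):
    c=r.camera_info(n); f=240/np.tan(np.radians(c["fovy"]/2))
    p=R.from_quat(c["attitude"]).inv().apply(np.atleast_2d(P)-c["origin"])
    return np.c_[c["cx"]-f*p[:,0]/p[:,2], c["cy"]+f*p[:,1]/p[:,2]]
def mask(im,lo,hi): return cv2.inRange(cv2.cvtColor(im,cv2.COLOR_BGR2HSV),lo,hi)
def blobs(m,amin=15):
    n,l,s,c=cv2.connectedComponentsWithStats(m)
    return [(c[i].round(1),s[i,4],s[i,:4]) for i in range(1,n) if s[i,4]>=amin],l
E
python3 - <<'E'
from h import *
im=cv2.imread("pics/top0.png")
hsv=cv2.cvtColor(im,cv2.COLOR_BGR2HSV)
for p in [(353,174),(340,236),(265,167),(190,175),(240,210),(347,205)]: print(p,hsv[p[1],p[0]])
o=mask(im,(5,190,120),(16,255,255)); y=mask(im,(18,150,100),(32,255,255))
for nm,m in(("o",o),("y",y)):
    b,_=blobs(m)
    for c,a,s in b:
        if 180<c[0]<370 and 130<c[1]<260: print(nm,c,a,s,toworld("top",c,.024 if nm=="o" else .03)[0].round(4))
crop=cv2.resize(im[135:255,175:375],None,fx=4,fy=4,interpolation=cv2.INTER_CUBIC); cv2.imwrite("pics/c0.png",crop)
E
```

```text
(353, 174) [ 12 180 208]
(340, 236) [ 12 180 220]
(265, 167) [ 12 189 214]
(190, 175) [ 21 176 201]
(240, 210) [ 21 178 189]
(347, 205) [30  5 48]
y [231.2 177.7] 1715 [184 144 114  80] [0.6247 0.2001 0.03  ]
```

View pics/c0.png

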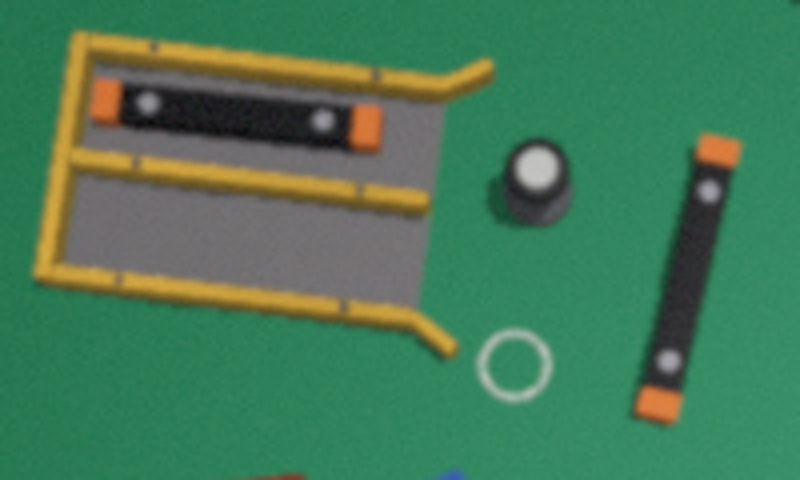

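The crop confirms the layout. The boom runs from (718,150) to (658,405), the mast base is near (538,195), and the empty lane is between the divider and the lower lipped wall. Next I fit edge lines.

```bash
cat >> h.py <<'E'
def boom(im,roi=None,n="top",z=.024,thr=None):
    """orange top-ish blobs -> (points)"""
    o=mask(im,(7,130,110),(15,255,255)); b,l=blobs(o,25)
    return [(c,a,toworld(n,c,z)[0].round(4)) for c,a,s in b]
E
python3 - <<'E'
from h import *
im=cv2.imread("pics/top0.png")
for t in boom(im):
    if 180<t[0][0]<400 and 130<t[0][1]<260: print("orange",t)
y=mask(im,(17,120,70),(32,255,255))
up=[]
def topedge(x,r0,r1):
    col=y[r0:r1,x]; k=np.flatnonzero(col); return r0+k[0]-.5 if len(k) else None
div=[];low=[]
for x in range(200,278):
    # expected rows from crop lines
    rd=135+(158+(x*4-700-70)*45/358)/4; rl=135+(270+(x*4-700-45)*47/367)/4
    a=topedge(x,int(rd)-5,int(rd)+6); b=topedge(x,int(rl)-5,int(rl)+6)
    if a: div.append((x,a))
    if b: low.append((x,b))
W={}
for nm,L,yy in(("div",div,-.042),("low",low,.032)):
    P=toworld("top",L,.03)[:,:2]; 
    v=cv2.fitLine(P.astype(np.float32),cv2.DIST_HUBER,0,.001,.001).ravel(); W[nm]=v
    if v[1]<0: v[:2]*=-1
    print(nm,v,np.degrees(np.arctan2(v[1],v[0])))
u=W["div"][:2]+W["low"][:2]; u/=np.linalg.norm(u); ny=np.array([-u[1],u[0]])
print("gap (74mm exp)",(W["low"][2:]-W["div"][2:])@ny)
# end-stop outer far edge: left edge of yellow over rows 165..195 ; outer x = +0.1225 ; divider end x=-0.1125
E_=[]
for rr in range(160,196):
    k=np.flatnonzero(y[rr,180:215]); E_.append((180+k[0]-.5,rr))
PL=toworld("top",E_,.03)[:,:2]
k=[ (np.flatnonzero(y[rr,270:300]),rr) for rr in range(180,190)]
print([(a.max()+270 if len(a) else None,rr) for a,rr in k])
PD=toworld("top",[(282.3,185.5)],.03)[:,:2]
xe=np.median(PL@u); xd=(PD@u)[0]; print("len (0.2345 exp)",xe-xd)
yc=((W["low"][2:]@ny-.032)+(W["div"][2:]@ny+.042))/2
xc=((xe-.1225)+(xd+.1125))/2
print("rack O",u*xc+ny*yc,"yaw",np.arctan2(u[1],u[0]))
print("mast base approx",toworld("top",[(175+540/4,135+168/4)],.064), toworld("top",[(175+538/4,135+195/4)],.01))
print("ring",toworld("top",[(175+515/4,135+365/4)],0))
E
```

```text
orange (array([200.9, 159.8]), np.int32(76), array([0.67  , 0.2789, 0.024 ]))
orange (array([266. , 166.6]), np.int32(83), array([0.6568, 0.1156, 0.024 ]))
orange (array([353.9, 172.5]), np.int32(60), array([ 0.6475, -0.1042,  0.024 ]))
orange (array([339. , 235.5]), np.int32(81), array([ 0.4878, -0.0702,  0.024 ]))
div [0.1016511  0.9948201  0.6250472  0.16691922] 84.16574
low [0.0999972  0.9949877  0.5520617  0.18077174] 84.26099
gap (74mm exp) 0.07401029
[(None, 180), (None, 181), (np.int64(277), 182), (np.int64(281), 183), (np.int64(281), 184), (np.int64(281), 185), (np.int64(281), 186), (np.int64(281), 187), (np.int64(279), 188), (None, 189)]
len (0.2345 exp) 0.23669861629795805
rack O [0.58507756 0.18912745] yaw 1.4698006
mast base approx [[0.62283617 0.00433725 0.064     ]] [[0.61926303 0.00605177 0.01      ]]
ring [[0.51234192 0.01768702 0.        ]]
```

Call:
servo_tool:
  commands: "0 0 0 0 0 -6.8; 0 0 0 0 0 -6.8; 0 0 0 0 0 -6.8; 0 0 0 0 0 -6.8; 0 0 0 0 0 -6.8"
  jaw: 0

```text
clock: 0.52
ee_pos: [0.2427, -0.5759, 0.4043]
ee_rot: [0.878, 0.479, 0.0, -0.0]
contact_force: [-0.3, 0.2, -0.7]
grip_width: 0.0616
```

Call:
servo_tool:
  commands: "0 0 0 0 0 -6.8; 0 0 0 0 0 -6.8; 0 0 0 0 0 -6.8; 0 0 0 0 0 -6.8; 0 0 0 0 0 0"

```text
clock: 0.93
ee_pos: [0.2426, -0.5759, 0.4043]
ee_rot: [0.741, 0.672, 0.0, -0.0]
contact_force: [0.6, 0.4, 0.5]
grip_width: 0.0283
```

```bash
cat >> h.py <<'E'
O=np.array([.5851,.1891]); U=np.array([.1011,.9949]); NY=np.array([-U[1],U[0]])
def rk(p): d=np.asarray(p)[:2]-O; return np.array([d@U,d@NY])
def st():
    s=r.state(); M=R.from_quat(s["ee_rot"]).as_matrix()
    a=np.degrees(np.arctan2(M[1,0],M[0,0])-np.arctan2(U[1],U[0]))
    print("t",round(s["clock"],2),"rack xy",rk(s["ee_pos"]).round(4),"tip z",round(s["ee_pos"][2]-.182,4),"yaw vs lane",a.round(2),"tilt",M[:,2].round(3),"F",s["contact_force"].round(1),s["grip_width"].round(3),"q",s["q"].round(2))
    return s,M
def go(x,y,tipz):
    s,M=st(); p=np.r_[O+x*U+y*NY,tipz+.182]; print("tool shift",(M.T@(p-s["ee_pos"])).round(4))
E
python3 -c "
from h import *
go(-.252,-.106,.222)"
```

```text
Traceback (most recent call last):
  File "h.py", line 30, in go
    s,M=st(); p=np.r_[O+x*U+y*NY,tipz+.182]; print("tool shift",(M.T@(p-s["ee_pos"])).round(4))
        ~~^^
  File "h.py", line 27, in st
    print("t",round(s["clock"],2),"rack xy",rk(s["ee_pos"]).round(4),"tip z",round(s["ee_pos"][2]-.182,4),"yaw vs lane",a.round(2),"tilt",M[:,2].round(3),"F",s["contact_force"].round(1),s["grip_width"].round(3),"q",s["q"].round(2))
                                                                                                                                                                                          ^^^^^^^^^^^^^^^^^^^^^
AttributeError: 'float' object has no attribute 'round'
```

```bash
sed -i 's/s\["grip_width"\].round(3)/round(s["grip_width"],3)/' h.py
python3 -c "
from h import *
go(-.252,-.106,.222)"
```

```text
t 0.93 rack xy [-0.7958  0.2634] tip z 0.2223 yaw vs lane 0.17 tilt [-0.     0.001 -1.   ] F [0.6 0.4 0.5] 0.028 q [ 1.26  0.34 -0.21  1.45  0.07  1.35  0.95]
tool shift [0.5426 0.3711 0.0006]
```

Call:
servo_tool:
  commands: ".03 .0206 0 0 0 0; .03 .0206 0 0 0 0; .03 .0206 0 0 0 0; .03 .0206 0 0 0 0; .03 .0206 0 0 0 0"

```text
clock: 1.35
ee_pos: [0.3615, -0.4359, 0.4046]
ee_rot: [0.744, 0.668, -0.0, -0.0]
contact_force: [1.2, -0.3, -0.4]
grip_width: 0.0018
```

Call:
servo_tool:
  commands: ".03 .0206 0 0 0 0; .03 .0206 0 0 0 0; .03 .0206 0 0 0 0; .03 .0206 0 0 0 0; .03 .0206 0 0 0 0"

```text
clock: 1.77
ee_pos: [0.4795, -0.2974, 0.4047]
ee_rot: [0.744, 0.668, -0.0, 0.0]
contact_force: [0.0, -1.0, 0.1]
grip_width: 0.0003
```

Call:
servo_tool:
  commands: ".03 .0206 0 0 0 0; .03 .0206 0 0 0 0; .03 .0206 0 0 0 0; .03 .0206 0 0 0 0; .03 .0206 0 0 0 0"

```text
clock: 2.18
ee_pos: [0.5975, -0.159, 0.4046]
ee_rot: [0.745, 0.668, -0.0, -0.0]
contact_force: [0.7, -0.1, 0.6]
grip_width: 0.0006
```

Call:
servo_tool:
  commands: ".03 .0206 0 0 0 0; .03 .0206 0 0 0 0; .03 .0206 0 0 0 0; 0 0 0 0 0 0; 0 0 0 0 0 0"

```text
clock: 2.6
ee_pos: [0.6683, -0.0745, 0.4037]
ee_rot: [0.743, 0.67, 0.0, -0.001]
contact_force: [-0.4, -0.0, 0.4]
grip_width: 0.0007
```

```bash
python3 -c "
from h import *
go(-.252,-.106,.010)
cv2.imwrite('pics/w1.png',r.capture('wrist'))"
```

```text
t 2.6 rack xy [-0.2539 -0.1094] tip z 0.2217 yaw vs lane -0.13 tilt [-0.001  0.001 -1.   ] F [-0.4 -0.   0.4] 0.001 q [ 0.41  0.49 -0.53  1.3   0.24  1.42 -0.21]
tool shift [ 0.0016 -0.0031  0.2117]
```

View pics/w1.png

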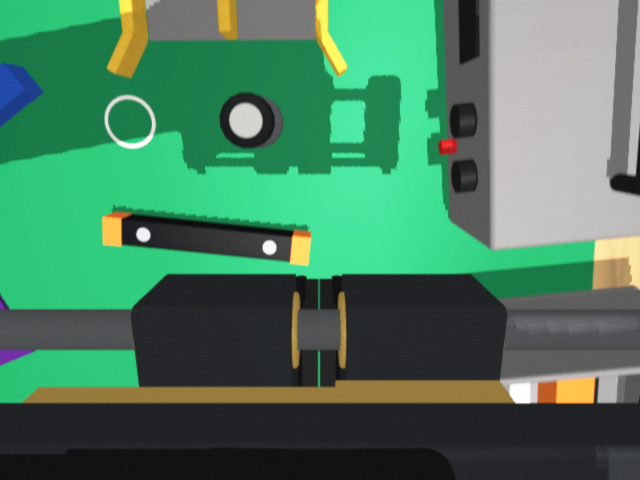

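The wrist view shows the boom with ends at (113,229) and (301,247), the mast at (248,120), the mouth at y≈40, and a grey box starting at x≈445. I need to check that the gripper body, ±95 mm along tool y, clears that box.

```bash
python3 -c "
from h import *
for px,z in [((262,121),0),((353,122),0),((353,122),.03)]:
    p=toworld('top',[px],z)[0]; print(p.round(3),rk(p).round(3))
for px in [(450,215),(440,100),(493,247)]:
    p=toworld('wrist',[px],0)[0]; print('w',p.round(3),rk(p).round(3))
im=cv2.imread('pics/w1.png')
for t in boom(im,n='wrist'): print(t, rk(t[2]).round(4))
p=toworld('wrist',[(248,120)],.064)[0]; print('mast',rk(p))
print('gripper body edge rack y',-.1094-.095)"
```

```text
[0.784 0.133 0.   ] [-0.036 -0.203]
[ 0.787 -0.101  0.   ] [-0.269 -0.23 ]
[ 0.776 -0.099  0.03 ] [-0.268 -0.219]
w [ 0.787 -0.098  0.   ] [-0.265 -0.229]
w [0.781 0.004 0.   ] [-0.164 -0.214]
w [ 0.826 -0.132  0.   ] [-0.295 -0.272]
(array([118.9, 218.4]), np.int32(131), array([ 0.4956, -0.0648,  0.024 ])) [-0.2617  0.0634]
(array([301. , 233.7]), np.int32(94), array([ 0.6502, -0.0949,  0.024 ])) [-0.276  -0.0935]
(array([554. , 393.6]), np.int32(489), array([ 0.8739, -0.278 ,  0.024 ])) [-0.4355 -0.3346]
mast [-0.1813457  -0.05820162]
gripper body edge rack y -0.2044
```

Call:
servo_tool:
  commands: ".001 -.005 .04 0 0 0; .001 -.004 .04 0 0 0; 0 0 .04 0 0 0; 0 0 .04 0 0 0; 0 0 .03 0 0 0"

```text
clock: 3.07
ee_pos: [0.6571, -0.0766, 0.2115]
ee_rot: [0.744, 0.668, -0.001, -0.0]
contact_force: [-0.3, 0.0, -1.1]
grip_width: 0.0005
```

Call:
servo_tool:
  commands: "0 0 .015 0 0 0; 0 0 .007 0 0 0; 0 0 0 0 0 0; 0 0 0 0 0 0"

```text
clock: 3.4
ee_pos: [0.6594, -0.0749, 0.1946]
ee_rot: [0.743, 0.669, 0.001, 0.001]
contact_force: [0.2, -0.0, 0.8]
grip_width: 0.0007
```

```bash
python3 -c "
from h import *
st()
c=np.array([-.2768,-.0105]);e=np.array([-.107,-.994]);n=np.array([.994,-.107])
P=c-.035*e; C0=c+.073*e+.012*n
for d in range(0,88,8):
    a=np.radians(-d); Q=P+np.array([[np.cos(a),-np.sin(a)],[np.sin(a),np.cos(a)]])@(C0-P)
    print(d,'finger centre',(Q+[.0095,-.015]).round(4))
"
```

```text
t 3.4 rack xy [-0.2551 -0.1006] tip z 0.0126 yaw vs lane -0.22 tilt [ 0.002 -0.    -1.   ] F [ 0.2 -0.   0.8] 0.001 q [ 0.4   0.65 -0.49  1.53  0.33  1.05 -0.28]
0 finger centre [-0.2632 -0.0993]
8 finger centre [-0.2783 -0.0983]
16 finger centre [-0.2931 -0.0952]
24 finger centre [-0.3074 -0.0901]
32 finger centre [-0.3208 -0.083 ]
40 finger centre [-0.3331 -0.0742]
48 finger centre [-0.344  -0.0637]
56 finger centre [-0.3534 -0.0518]
64 finger centre [-0.361  -0.0387]
72 finger centre [-0.3668 -0.0246]
80 finger centre [-0.3705 -0.0099]
```

Call:
servo_tool:
  commands: "-.008 .001 .001 0 0 0; -.0075 -.0005 .001 0 0 0; -.0075 -.0005 0 0 0 0; -.0075 -.0015 0 0 0 0; -.0075 -.0015 0 0 0 0"

```text
clock: 3.82
ee_pos: [0.6518, -0.1131, 0.1914]
ee_rot: [0.743, 0.669, 0.0, 0.0]
contact_force: [-0.2, 1.2, 0.6]
grip_width: 0.0001
```

Call:
servo_tool:
  commands: "-.007 -.0025 0 0 0 0; -.007 -.0025 0 0 0 0; -.007 -.0035 0 0 0 0; -.007 -.0035 0 0 0 0; 0 0 0 0 0 0"

```text
clock: 4.23
ee_pos: [0.636, -0.1407, 0.1906]
ee_rot: [0.744, 0.669, -0.001, 0.0]
contact_force: [0.5, -0.0, 0.7]
grip_width: 0.0008
```

```bash
cat >> h.py <<'E'
def look():
    st(); im=r.capture("top")
    for t in boom(im):
        q=rk(t[2])
        if -.6<q[0]<.13 and -.16<q[1]<.2 and not(-.095>q[1] and q[0]>-.15) and not (q[0]>-.12 and q[1]<-.045): print(t[0],t[1],q.round(4))
    return im
E
python3 -c "
from h import *
cv2.imwrite('pics/t2.png',look())"
```

```text
t 4.23 rack xy [-0.323 -0.084] tip z 0.0086 yaw vs lane -0.27 tilt [-0.001 -0.001 -1.   ] F [ 0.5 -0.   0.7] 0.001 q [ 0.5   0.63 -0.48  1.57  0.32  1.03 -0.17]
[330.9 232.5] 65 [-0.2471  0.0658]
```

Call:
servo_tool:
  commands: "-.006 -.0045 0 0 0 0; -.006 -.0045 0 0 0 0; -.0055 -.005 0 0 0 0; -.0055 -.005 0 0 0 0; -.0047 -.006 0 0 0 0"

```text
clock: 4.7
ee_pos: [0.6086, -0.1643, 0.1907]
ee_rot: [0.743, 0.669, -0.0, 0.0]
contact_force: [-0.1, -0.3, -0.6]
grip_width: 0.0006
```

Call:
servo_tool:
  commands: "-.0047 -.006 0 0 0 0; -.0038 -.0066 0 0 0 0; -.0038 -.0066 0 0 0 0; -.003 -.007 0 0 0 0; 0 0 0 0 0 0"

```text
clock: 5.12
ee_pos: [0.5802, -0.1768, 0.1906]
ee_rot: [0.743, 0.669, -0.001, -0.0]
contact_force: [1.1, -0.3, 0.6]
grip_width: 0.0002
```

```bash
python3 -c "
from h import *
im=look(); cv2.imwrite('pics/t3.png',cv2.resize(im[130:290,230:430],None,fx=3,fy=3))"
```

```text
t 5.12 rack xy [-0.3646 -0.0321] tip z 0.0086 yaw vs lane -0.21 tilt [-0.001 -0.001 -1.   ] F [ 1.1 -0.3  0.6] 0.0 q [ 0.61  0.55 -0.49  1.7   0.3   0.98 -0.1 ]
[324.8 227.4] 70 [-0.2307  0.0551]
```

View pics/t3.png

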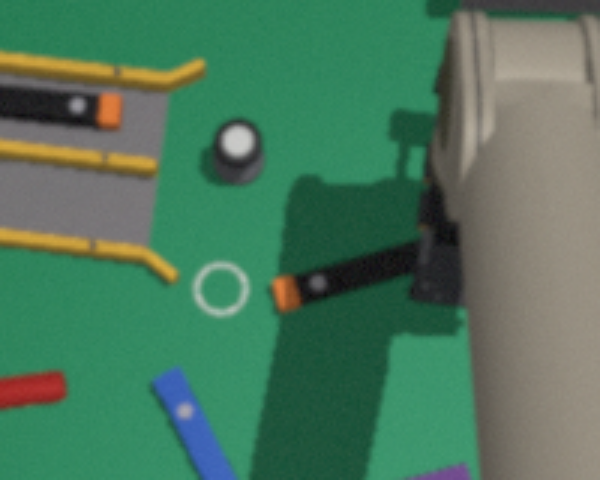

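The crop shows the boom turned to about 23° off the lane, with its lead cap at crop (286,294) and the mast untouched at (238,150). Next I push the lead end back toward -y from its other side.

Call:
servo_tool:
  commands: "0 .01 -.01 0 0 0; 0 0 -.04 0 0 0; .02 -.02 -.01 0 0 0; .03 -.035 0 0 0 0; .03 -.035 0 0 0 0"

```text
clock: 5.58
ee_pos: [0.5162, -0.0935, 0.2516]
ee_rot: [0.743, 0.669, 0.001, 0.001]
contact_force: [0.8, 1.4, 0.4]
grip_width: 0.0005
```

Call:
servo_tool:
  commands: ".03 -.035 0 0 0 0; .0036 -.009 0 0 0 0; 0 0 .035 0 0 0; 0 0 .025 0 0 0; 0 0 0 0 0 0"

```text
clock: 6.0
ee_pos: [0.4773, -0.0593, 0.1873]
ee_rot: [0.743, 0.67, -0.002, -0.002]
contact_force: [-1.2, -0.9, -0.3]
grip_width: 0.0004
```

```bash
python3 -c "
from h import *
im=look(); cv2.imwrite('pics/t4.png',cv2.resize(im[130:290,230:430],None,fx=3,fy=3))"
```

```text
t 6.0 rack xy [-0.258   0.0821] tip z 0.0053 yaw vs lane -0.09 tilt [-0.006  0.001 -1.   ] F [-1.2 -0.9 -0.3] 0.0 q [ 0.56  0.33 -0.58  2.02  0.24  0.86 -0.26]
[388.3 208.8] 66 [-0.3806 -0.011 ]
```

View pics/t4.png

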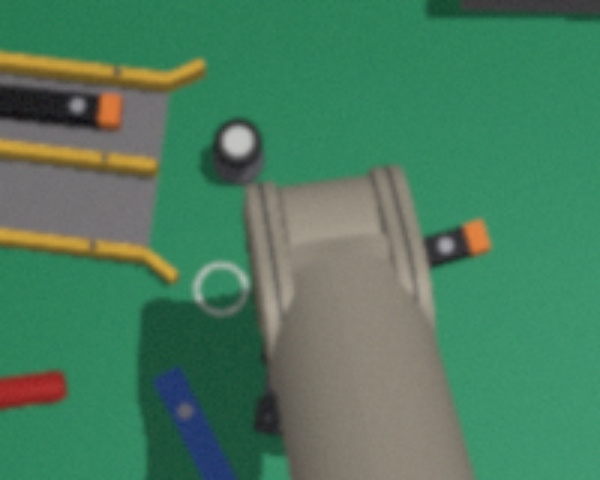

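The tail cap measures at rack (-0.381,-0.011), which gives 23.8° as planned. Now the lead push.

Call:
servo_tool:
  commands: ".003 .006 -.003 0 0 0; .003 .006 0 0 0 0; .003 .006 0 0 0 0; .003 .006 0 0 0 0; .003 .006 0 0 0 0"

```text
clock: 6.47
ee_pos: [0.5117, -0.0477, 0.1945]
ee_rot: [0.743, 0.669, 0.0, 0.0]
contact_force: [-0.8, -1.0, 0.6]
grip_width: 0.0004
```

Call:
servo_tool:
  commands: ".003 .006 0 0 0 0; .0015 .005 0 0 0 0; .001 .005 0 0 0 0; 0 0 0 0 0 0"

```text
clock: 6.8
ee_pos: [0.528, -0.0439, 0.1938]
ee_rot: [0.743, 0.67, 0.0, 0.0]
contact_force: [0.3, 0.4, -0.0]
grip_width: 0.0007
```

```bash
python3 -c "
from h import *
im=look()"
```

```text
t 6.8 rack xy [-0.2376  0.0332] tip z 0.0118 yaw vs lane -0.13 tilt [ 0.001  0.    -1.   ] F [ 0.3  0.4 -0. ] 0.001 q [ 0.49  0.41 -0.57  1.9   0.28  0.91 -0.32]
[387.9 214.7] 70 [-0.3814  0.0039]
```

Call:
servo_tool:
  commands: "0 -.012 0 0 0 0; 0 0 -.04 0 0 0; -.035 .004 -.01 0 0 0; -.035 .01 0 0 0 0; -.035 .01 0 0 0 0"

```text
clock: 7.27
ee_pos: [0.5283, -0.1511, 0.2452]
ee_rot: [0.742, 0.67, 0.0, 0.001]
contact_force: [0.6, -0.4, -0.4]
grip_width: 0.0007
```

Call:
servo_tool:
  commands: "-.035 .01 0 0 0 0; -.035 .007 0 0 0 0; -.004 0 .03 0 0 0; 0 0 .021 0 0 0; 0 0 0 0 0 0"

```text
clock: 7.68
ee_pos: [0.5353, -0.2257, 0.1886]
ee_rot: [0.743, 0.669, -0.001, -0.003]
contact_force: [-0.7, 0.2, -0.1]
grip_width: 0.0006
```

```bash
python3 -c "
from h import *
im=look(); cv2.imwrite('pics/t5.png',cv2.resize(im[130:290,230:430],None,fx=3,fy=3))"
```

```text
t 7.68 rack xy [-0.4177  0.0076] tip z 0.0066 yaw vs lane -0.24 tilt [-0.006  0.003 -1.   ] F [-0.7  0.2 -0.1] 0.001 q [ 0.71  0.5  -0.48  1.77  0.27  0.95  0.01]
[322.3 210.3] 75 [-0.2192  0.0134]
[387.8 214. ] 45 [-0.3809  0.0021]
```

View pics/t5.png

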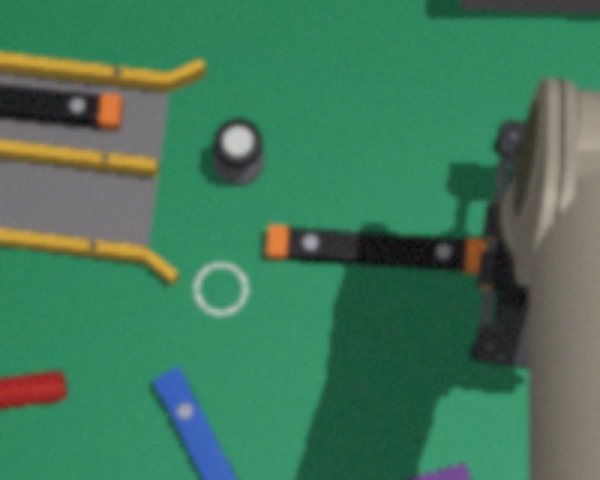

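The lead cap is at crop (277,241) and the tail at (476,253). The boom is within about 4° of the lane at y≈0.008, with room past the mast at (238,155). Now I push it home with the flat face.

Call:
servo_tool:
  commands: ".006 .004 -.003 0 0 0; .006 0 0 0 0 0; .006 0 0 0 0 0; .008 0 0 0 0 0; .01 0 0 0 0 0"

```text
clock: 8.15
ee_pos: [0.5454, -0.1897, 0.1969]
ee_rot: [0.743, 0.669, 0.0, 0.001]
contact_force: [-0.8, -3.2, 2.7]
grip_width: 0.0004
```

Call:
servo_tool:
  commands: ".01 0 0 0 0 0; .01 0 0 0 0 0; .01 0 0 0 0 0; .005 0 0 0 0 0; 0 0 0 0 0 0"

```text
clock: 8.57
ee_pos: [0.5489, -0.1528, 0.1957]
ee_rot: [0.742, 0.67, 0.0, -0.0]
contact_force: [0.6, -0.3, -0.4]
grip_width: 0.0003
```

```bash
python3 -c "
from h import *
im=look()"
```

```text
t 8.57 rack xy [-0.3438  0.0014] tip z 0.0137 yaw vs lane -0.01 tilt [-0.     0.001 -1.   ] F [ 0.6 -0.3 -0.4] 0.0 q [ 0.61  0.47 -0.51  1.79  0.28  0.95 -0.11]
[298.4 205.8] 75 [-0.1592  0.0097]
```

Call:
servo_tool:
  commands: ".006 0 .002 0 0 0; .01 0 .001 0 0 0; .01 0 0 0 0 0; .01 0 0 0 0 0; .01 0 0 0 0 0"

```text
clock: 9.03
ee_pos: [0.5534, -0.1077, 0.1924]
ee_rot: [0.743, 0.67, 0.0, -0.0]
contact_force: [0.0, -1.7, -0.5]
grip_width: 0.0007
```

Call:
servo_tool:
  commands: ".01 0 0 0 0 0; .01 0 0 0 0 0; .01 0 0 0 0 0; .005 0 0 0 0 0; 0 0 0 0 0 0"

```text
clock: 9.45
ee_pos: [0.5573, -0.0725, 0.1929]
ee_rot: [0.742, 0.67, 0.0, -0.0]
contact_force: [-0.0, 0.5, -0.2]
grip_width: 0.0007
```

```bash
python3 -c "
from h import *
im=look(); cv2.imwrite('pics/t6.png',cv2.resize(im[130:290,170:370],None,fx=3,fy=3))"
```

```text
t 9.45 rack xy [-0.2631  0.0012] tip z 0.0109 yaw vs lane -0.02 tilt [ 0.     0.001 -1.   ] F [-0.   0.5 -0.2] 0.001 q [ 0.49  0.47 -0.53  1.81  0.29  0.94 -0.27]
[266.4 199.8] 75 [-0.0786  0.0048]
```

View pics/t6.png

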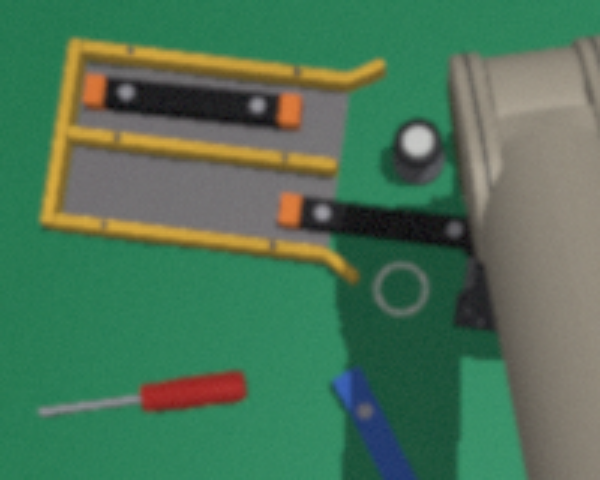

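The lead cap has entered the lane, at crop (289,210), centred between the walls. The mast is still at (418,150). I continue the push.

Call:
servo_tool:
  commands: ".006 0 0 0 0 0; .01 0 0 0 0 0; .01 0 0 0 0 0; .01 0 0 0 0 0; .01 0 0 0 0 0"

```text
clock: 9.92
ee_pos: [0.5619, -0.0273, 0.1927]
ee_rot: [0.743, 0.67, 0.0, -0.0]
contact_force: [-0.3, -1.9, -0.9]
grip_width: 0.0004
```

Call:
servo_tool:
  commands: ".01 0 0 0 0 0; .01 0 0 0 0 0; .01 0 0 0 0 0; .005 0 0 0 0 0; 0 0 0 0 0 0"

```text
clock: 10.33
ee_pos: [0.5656, 0.0081, 0.1928]
ee_rot: [0.742, 0.67, 0.0, -0.0]
contact_force: [-0.4, -0.3, 0.3]
grip_width: 0.0007
```

```bash
python3 -c "
from h import *
im=look()"
```

```text
t 10.33 rack xy [-0.1821  0.0011] tip z 0.0108 yaw vs lane -0.02 tilt [ 0.     0.001 -1.   ] F [-0.4 -0.3  0.3] 0.001 q [ 0.37  0.48 -0.56  1.8   0.31  0.94 -0.42]
[234.  195.8] 73 [0.0025 0.005 ]
```

Now 0.083 m remains, to finger x = -0.099.

Call:
servo_tool:
  commands: ".006 0 0 0 0 0; .01 0 0 0 0 0; .01 0 0 0 0 0; .01 0 0 0 0 0; .01 0 0 0 0 0"

```text
clock: 10.8
ee_pos: [0.5703, 0.0533, 0.1927]
ee_rot: [0.743, 0.67, 0.0, -0.0]
contact_force: [-0.3, -0.7, -0.4]
grip_width: 0.0003
```

Call:
servo_tool:
  commands: ".01 0 0 0 0 0; .01 0 0 0 0 0; .01 0 0 0 0 0; .005 0 0 0 0 0; .003 0 0 0 0 0"

```text
clock: 11.22
ee_pos: [0.5742, 0.0909, 0.1928]
ee_rot: [0.742, 0.67, 0.0, -0.0]
contact_force: [-0.2, -2.6, 1.5]
grip_width: 0.0003
```

Call:
servo_tool:
  commands: "-.01 0 0 0 0 0; -.01 0 0 0 0 0; 0 0 -.03 0 0 0; 0 0 -.04 0 0 0; 0 0 -.04 0 0 0"

```text
clock: 11.63
ee_pos: [0.5716, 0.0675, 0.3033]
ee_rot: [0.744, 0.669, -0.001, -0.001]
contact_force: [0.6, 0.9, 0.2]
grip_width: 0.0002
```

Call:
servo_tool:
  commands: "-.035 0 -.02 0 0 0; -.04 0 0 0 0 0; -.04 0 0 0 0 0; -.04 0 0 0 0 0; -.02 0 0 0 0 0"

```text
clock: 12.05
ee_pos: [0.5524, -0.1118, 0.3228]
ee_rot: [0.745, 0.667, -0.001, 0.001]
contact_force: [-0.3, -1.6, -0.4]
grip_width: 0.0002
```

```bash
python3 -c "
from h import *
im=look(); cv2.imwrite('pics/t7.png',cv2.resize(im[130:290,170:370],None,fx=3,fy=3))
p=toworld('top',[(309.2,177.3)],.064)[0];print('mast start est',rk(p).round(4))"
```

```text
t 12.05 rack xy [-0.3027  0.0022] tip z 0.1408 yaw vs lane -0.58 tilt [-0.    -0.003 -1.   ] F [-0.3 -1.6 -0.4] 0.0 q [ 0.57  0.31 -0.54  1.71  0.17  1.17 -0.12]
[201.1 191.6] 70 [0.085  0.0048]
[266.4 199.9] 81 [-0.0786  0.005 ]
mast start est [-0.1782 -0.0552]
```

View pics/t7.png

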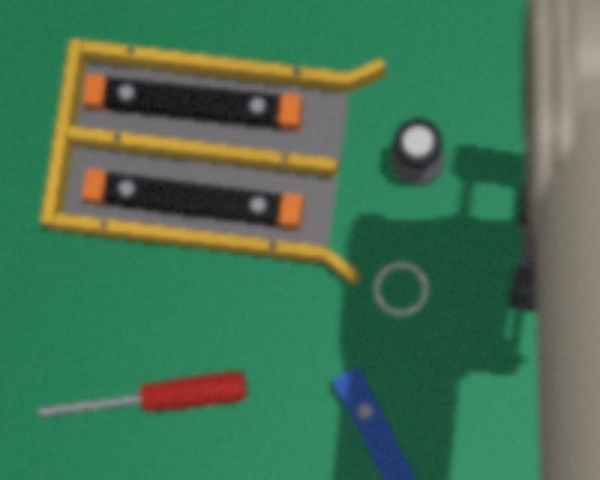

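The boom lies fully in the lane, with caps at crop (94,185) and (289,210). The mast has not moved, at (418,145). I let the arm settle, then hand in.

Call:
servo_tool:
  commands: "0 0 0 0 0 0; 0 0 0 0 0 0; 0 0 0 0 0 0; 0 0 0 0 0 0"

```text
clock: 12.43
ee_pos: [0.554, -0.1031, 0.3228]
ee_rot: [0.742, 0.67, 0.0, -0.0]
contact_force: [-0.1, 0.6, -0.1]
grip_width: 0.0004
```

```bash
python3 -c "
from h import *
st(); r.sign_off()"
```

```text
t 12.43 rack xy [-0.2938  0.0014] tip z 0.1408 yaw vs lane -0.04 tilt [ 0.  0. -1.] F [-0.1  0.6 -0.1] 0.0 q [ 0.56  0.31 -0.54  1.71  0.17  1.17 -0.13]
the job is handed in; nothing more can be done
```

The boom lies in the empty lane, and I handed the job in at 12.4 s; no verdict is reported. With the jaws closed, I swung its far end away from the rack. I then pushed the lead end back so the boom lay within about 4° of the lane, and pushed it home with the flat of the fingertips.

- **Boom:** the last picture puts its ends at about x = -0.087 m and +0.093 m in the rack frame, y ≈ +0.005 m. That is about 25 mm inside the mouth and 19 mm short of the end stop.
- **Mast and other things:** the mast looked upright and in its place in the last picture, judged by eye rather than measured. The screwdriver, stock boom and blue boom also looked unmoved there. I did not re-check the tape, bottle, cup and gimbal at the end, but the fingers were never lowered near them.
- **Forces:** readings between moves stayed under about 5 N, and the arm was clear of everything at hand-in.
- **Disagreements:** no check failed. Early position estimates of the boom's caps differed between cameras by up to about 10 mm, because the wrist view's colour mask only caught part of each cap. I went by the top camera.

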